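Wheel the slide trolley into the scanner's loading bay

TASK

Take the little slide trolley by its push bar and roll it forward on its wheels until both front castors have swung round and trail straight behind their pivots; do this before it reaches the slide scanner. Then steer it into the scanner's loading bay and press it gently fully home, the sprung pad inside pushed right back to its hard end, feeling for the pad because its depth differs and is hidden, and never ramming or wedging it; let go with the trolley standing square in the bay and still holding the pad pressed back. Never lift or tip the trolley, keep the jar standing on it, and leave everything else on the bench alone.

Things in the scene. Friction and masses are not known exactly. Their poses are not given: they have to be found in the camera images.
- caddy: steel slide trolley, 170 mm long, 120 wide, 0.95 kg with jar. Origin: on the bench midway between its two fixed rear wheels; x = forward, y = its left, z up. Deck from x = -25 to 145, 34 to 39 above the bench; 14 high rims and a 69 high slide rack on it from x = 45 on. Rear wheels roll along x only; two swivel castors in front. Rolling takes about 3 N, so it stays where left, also against the pad's spring.
- bar (a point): middle of the push bar: a black round bar, 12 in diameter, along the trolley's y, free for 90 between two posts of 10 diameter at y = +-50; directly above the rear axle, 115 above the bench, with nothing but the deck below it and 46 clear in front of it down to the deck
- nose (a point): middle of the trolley's rubber nose, its foremost face: 150 ahead of the origin, 44 above the bench
- trail_l (a point): centre of the left castor's wheel. Its pivot is at x = 110, y = 40 of the trolley, the wheel centre is 14 from the pivot's vertical axis, at any angle at first; trailing straight it stands at x = 96, y = 40. It swings round within about 40 to 80 of forward rolling
- trail_r (a point): centre of the right castor's wheel, likewise: pivot at x = 110, y = -40; trailing straight it stands at x = 96, y = -40
- jar: small lidded glass jar, diameter 42, 58 high, loose in the left tray of the trolley; origin: centre of its foot; z along its axis
- bay: loading bay of the fixed cream slide scanner. Origin: on the bench, mid-mouth; x = straight into the bay (roughly world +y), y = left looking in. Aluminium cheeks 50 mm high, 128 apart (4 play each side of the trolley), from x = 0 on, flared outward before it from x = -38. A roof, underside 116 above the bench (jar and rack pass under), from x = 85; housing 210 high from x = 147
- pad (a joint): travel (m) of the sprung pad at the end of the bay, 60 wide, 30 to 60 above the bench, met by the trolley's nose: 0 = free, 0.012 = against its hard end. Weak spring of 150 N/m (1.8 N at the end, then rigid). The free pad's face lies somewhere between x = 85 and x = 125 of the bay, hidden under the roof and different each time
- slide_tray: cream slide tray, 110 x 200 x 14 high, far side of the bench (in mm; bystander; origin: centre of its underside)
- bottle: amber bottle, diameter 60, 130 high, far right (in mm; bystander; origin: centre of its underside)
- dish: flat round lidded dish, diameter 90, 16 high, near side (in mm; bystander; origin: centre of its underside)
- slide_box: closed grey box, 75 x 100 x 34 high, near right (in mm; bystander; origin: centre of its underside)
- pot: white screw-top pot, diameter 48, 60 high, far side left of the middle (in mm; bystander; origin: centre of its underside)
- forceps: steel forceps lying flat, 130 long, near side (in mm; bystander; origin: centre of its underside)
- beaker: clear open beaker, diameter 68, 85 high, near left (in mm; bystander; origin: centre of its underside)
Mind the look-alikes: they are no part of the job. Leave any brown or red look-alike of the jar alone.

How it is judged (in metres and radians):
On the way, in this order (a step that is already met when the one before it is completed fails the run):
1. both front castors trail straight while the trolley's nose is still outside the bay (x of each of trail_l, trail_r in the frame of caddy below 0.102 m and y of trail_l in the frame of caddy between 0.033 and 0.047 m and y of trail_r in the frame of caddy between -0.047 and -0.033 m and x of nose in the frame of bay below 0 m), for 0.2 s.
2. the nose is between the cheeks of the bay (x of nose in the frame of bay above 0.02 m and y of nose in the frame of bay between -0.008 and 0.008 m), for 0.1 s.
At the end, for the whole second after the job is handed in: The trolley stands still on its wheels in the bay, within 8 mm of the middle and 0.1 rad of square, castors trailing (wheels within 7 mm sideways), its nose still pressing the pad in by more than 9 of its 12 mm; the jar stands in its tray; the trolley is let go (value of joint pad above 0.009 m and x of nose in the frame of bay above 0.08 m and y of nose in the frame of bay between -0.008 and 0.008 m and angle between the x axis of caddy and the x axis of bay, either way round below 0.1 rad and x of each of trail_l, trail_r in the frame of caddy below 0.102 m and y of trail_l in the frame of caddy between 0.033 and 0.047 m and y of trail_r in the frame of caddy between -0.047 and -0.033 m and height (world z) of caddy below 0.004 m and angle between caddy's own z axis and vertical below 0.04 rad and linear speed of caddy below 0.01 m/s and angle between jar's own z axis and vertical below 0.2 rad and z of jar in the frame of caddy between 0.03 and 0.048 m and x of jar in the frame of caddy between 0.05 and 0.14 m and y of jar in the frame of caddy between 0 and 0.055 m); the robot touches nothing.
It fails at once if the trolley is pressed on the bay, its cheeks or its pad with more than 20 N (contact force between caddy and bay above 20 N).
It fails at once if the trolley is lifted or tipped (height (world z) of caddy above 0.012 m or angle between caddy's own z axis and vertical above 0.15 rad).
It fails at once if the jar falls over or off the trolley (angle between jar's own z axis and vertical above 0.6 rad or z of jar in the frame of caddy below 0.02 m).
It fails at once if a bystander is moved by more than 20 mm (distance of any of slide_tray, bottle, dish, slide_box, pot, forceps, beaker from where it was at the start of the episode above 0.02 m).
It also fails if it takes over 67 s, if anything falls off the work surface, if the arm or the gripper's body presses on something with over 40 N, if the wrist force passes 120 N, or if a joint passes its speed limit or range.

ROBOT

A 6-joint arm with a two-finger parallel gripper is mounted at the origin on the work surface. World frame = base frame: x ahead of the robot, y to its left, z up, the work surface at z = 0. Lengths are in m, angles in degrees, forces in N, time in s.
With the tool pointing down it reaches from about 0.325 to 0.775 m from the base axis. Payload 5.5 kg.
Tool frame: the origin (TCP) lies at the centre of the arm's flange, where the gripper is bolted on; the fingertips stand 182 mm ahead of it and the grasp point (between the pads) lies 163 mm ahead of it; z points along the fingers, y is the direction in which the jaws open and shut (so a half turn about z gives the same grasp; the last joint's range is limited). The gripper opens to 88 mm and grips with 3 to 60 N. Pads are 20 mm wide; open, the fingers measure 115 mm over their backs; the gripper's body (75 mm by 178 mm) begins 61 mm behind the grasp point.
Start: joints at [-68.394, 5.22, 70.514, -0, 104.267, -3.249], TCP at [0.252, -0.544, 0.405] pointing down, gripper open.
Joint ranges: [-164.24, 164.24], [-49.07, 125.15], [9.68, 141.18], [-86.29, 266.29], [3.28, 154.24], [-151.56, 151.56]. Speed limits (degrees/s): [147.25, 147.25, 172.46, 180, 180, 180].

INTERFACE

Orientations are given as [roll, pitch, yaw] about the fixed x, y, z axes, in that order (R = Rz(yaw) Ry(pitch) Rx(roll)).
In Python, from station import r gives the robot as it stands. The module is installed in compiled form; this text tells all that it offers. Calls block until the motion is done:
- r.reach(position, orientation): joint-space move of the TCP to a pose.
- r.servo_line(position, rotation=None, speed=0.15): straight line of the TCP; rotation=None keeps the orientation; speed is the mean speed in m/s.
- r.move_joints(angles): joint-space move.
- r.let_go() and r.grab(squeeze=None): open the fingers fully, or close them until they stop; squeeze is the grip in N (None keeps the last).
- r.wait(seconds).
- r.inverse_kinematics(position, orientation): joint angles nearest the present ones, or None.
- r.sense(): the state.
- r.snapshot(name): name is "side" or "top"; returns a dict with "frame" (384x512x3 uint8, red, green, blue), "fx", "fy", "cx", "cy" (pixels), "R" (3x3) and "t" (3): a world point X has camera coordinates R X + t. Camera axes: x right, y down, z forward; pixel columns grow to the right and rows downward; lengths in m; the calibration is good to about 2 mm. A picture is of the moment at which its call begins. There is no depth.
A pose or a line that the arm cannot do raises r.IKError and nothing moves.
- r.hand_in(): hands the job in, once; it reports no verdict.
The state is a dict: "clock": time; "joints": joint angles; "joint_vel": joint speeds; "joint_torque": joint torques, N m; "tcp_pos": TCP position; "orientation": TCP orientation; "contact_force": force on the tool from outside, world axes, zero at the start; "torque": the same for the moment, N m; "opening": finger opening in m.
Only numpy, scipy, OpenCV 4.12 (cv2) and the standard library are available. Lean on these libraries where they do the work, as an engineer would, in place of code of your own. Each camera call takes 0.05 s, during which the arm holds its last target.

## Working session

There is one attempt and no reset: what is moved stays moved. The work goes in short steps, each a Python script; the robot and the scene stay as the last script left them, time stands still between calls to the robot, and variables do not carry over. Pictures are saved under pics/ and viewed, and the job is handed in when it is done.

```bash
mkdir -p pics
cat > h.py <<'E'
import numpy as np, cv2, json
from station import r
def snap(name,fn):
    s=r.snapshot(name); np.savez('pics/'+fn+'.npz',**{k:np.array(v) for k,v in s.items()})
    cv2.imwrite('pics/'+fn+'.png',s['frame'][:,:,::-1]); return s
def crop(fn,x0,y0,w,h,k,out):
    im=cv2.imread('pics/'+fn+'.png')[y0:y0+h,x0:x0+w]
    cv2.imwrite('pics/'+out+'.png',cv2.resize(im,None,fx=k,fy=k,interpolation=cv2.INTER_CUBIC))
def pix2w(s,u,v,z):
    R=np.array(s['R']);t=np.array(s['t'])
    d=R.T@np.array([(u-s['cx'])/s['fx'],(v-s['cy'])/s['fy'],1.]);c=-R.T@t
    return c+d*(z-c[2])/d[2]
def w2pix(s,X):
    p=np.array(s['R'])@np.array(X)+np.array(s['t']);return np.array([s['fx']*p[0]/p[2]+s['cx'],s['fy']*p[1]/p[2]+s['cy']])
E
python3 - <<'E'
from h import *
for n in('top','side'):
    s=snap(n,n+'0'); R=np.array(s['R']);print(n,s['fx'],-R.T@np.array(s['t']),R)
print(r.sense())
E
```

```text
top 369.91313344799363 [ 0.43768242 -0.05669104  0.94250825] [[ 0.0150153  -0.99886668  0.04516522]
 [-0.99088651 -0.02091212 -0.13306618]
 [ 0.13385987 -0.04275558 -0.99007752]]
side 401.0362857226592 [0.0395968  0.50587556 0.78600182] [[-0.74749285 -0.66413101  0.01358084]
 [-0.44767525  0.48855253 -0.74893477]
 [ 0.49075585 -0.5659032  -0.66250454]]
{'clock': 0.1, 'joints': array([-6.83932334e+01,  5.25991642e+00,  7.05737595e+01,  9.53475515e-04,
        1.04265456e+02, -3.25055310e+00]), 'joint_vel': array([-0.04303447, -0.00528343, -0.19640867,  0.09161579, -0.02025456,
        0.03847934]), 'joint_torque': array([ 2.87865223e-03, -4.47857738e+01, -4.07569385e+01,  7.01855030e-02,
        2.84143776e-02, -1.21464186e-04]), 'tcp_pos': array([ 0.25222223, -0.54448107,  0.40361997]), 'orientation': array([-1.79901080e+02, -6.54399915e-03,  2.48575482e+01]), 'contact_force': array([-1.00180347,  0.41625631,  0.12716324]), 'torque': array([-0.02906578, -0.04218926, -0.05269542]), 'opening': 0.0880142578060797}
```

View pics/top0.png

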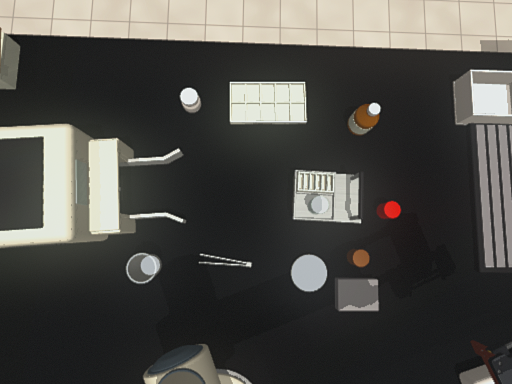

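View pics/side0.png

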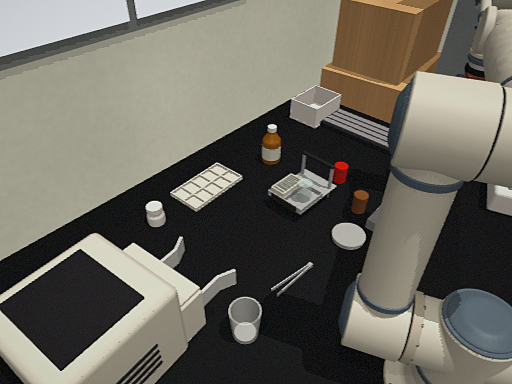

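The top view shows the trolley around (328,196) with its nose to the left, and the bay mouth at u≈130 with its flared cheeks. I'll enlarge both.

Run:
```python
from h import *
crop('top0',280,155,100,80,8,'c1'); crop('top0',80,135,120,100,6,'c2'); crop('side0',255,140,100,80,8,'c3')
```

```text
(no output)
```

View pics/c1.png

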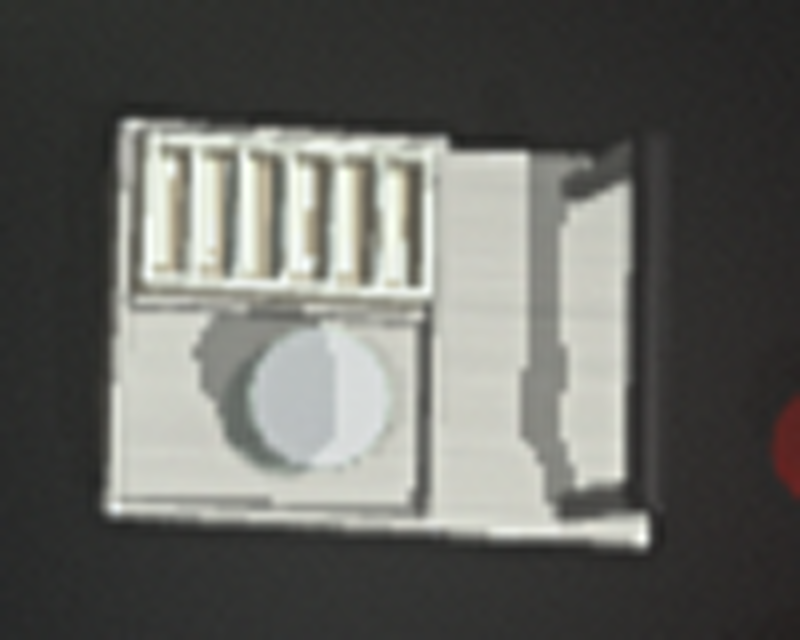

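View pics/c2.png

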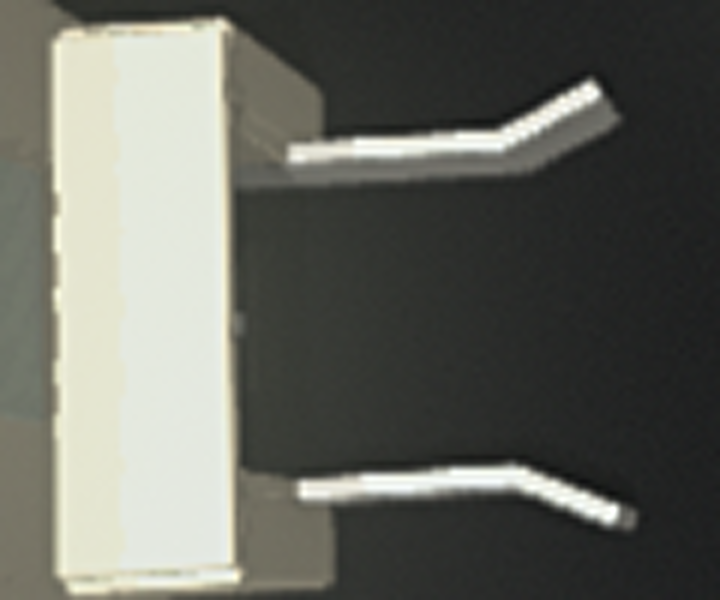

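View pics/c3.png

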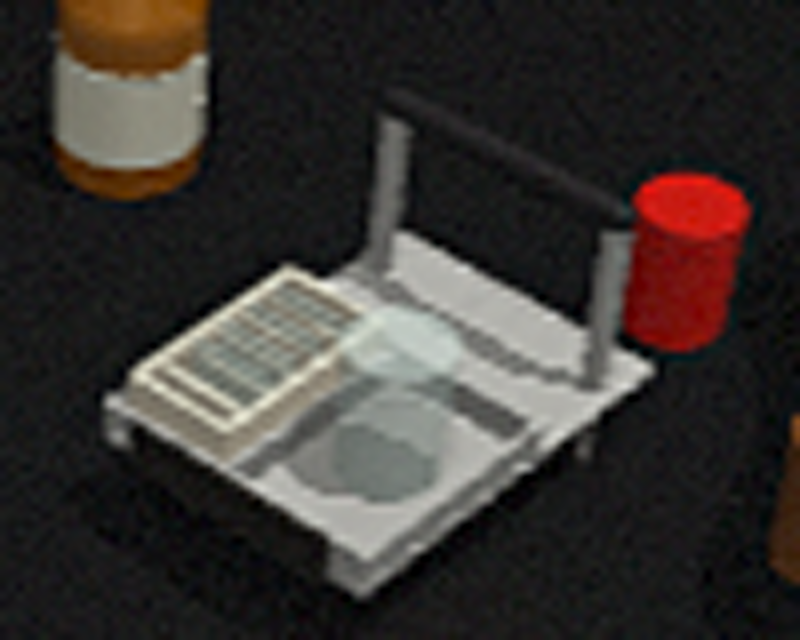

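Run:
```python
from h import *
from scipy.optimize import least_squares
T=dict(np.load('pics/top0.npz'));S=dict(np.load('pics/side0.npz'))
ct=lambda x,y:(280+(x+.5)/8-.5,155+(y+.5)/8-.5); cs=lambda x,y:(255+(x+.5)/8-.5,140+(y+.5)/8-.5)
obs=[(T,(0,-.055,.115),ct(650,135)),(T,(0,.055,.115),ct(650,510)),
(S,(0,-.055,.115),cs(390,98)),(S,(0,.055,.115),cs(630,215)),
(S,(0,.05,.039),cs(593,383)),(S,(0,-.05,.039),cs(380,275)),(S,(-.025,.06,.039),cs(655,370)),(T,(-.025,.06,.039),ct(650,535)),(S,(.145,.06,.034),cs(360,597))]
def P(p,X):
    c,s=np.cos(p[2]),np.sin(p[2]);return [p[0]+c*X[0]-s*X[1],p[1]+s*X[0]+c*X[1],X[2]]
f=lambda p:np.concatenate([w2pix(s,P(p,X))-np.array(u) for s,X,u in obs])
q=least_squares(f,[.45,-.2,1.57],loss='soft_l1');print(q.x,np.degrees(q.x[2]));print(f(q.x).reshape(-1,2).round(2))
for n,X in dict(fl=(.145,.06,.034),fl53=(.145,.06,.053),fr=(.145,-.06,.053),rr=(-.025,-.06,.039),jar=(.09,.03,.097)).items():
    a=(w2pix(T,P(q.x,X))-[280,155])*8; b=(w2pix(S,P(q.x,X))-[255,140])*8;print(n,a.round(),b.round())
# cheeks, z=.05
c2=lambda x,y:(80+(x+.5)/6-.5,135+(y+.5)/6-.5)
for nm,(x,y) in dict(rIn0=(290,162),rInM=(505,150),rflare=(610,102),lIn0=(300,482),lInM=(515,466),lflare=(622,508),rOut=(500,130),rOut0=(290,146)).items():
    print(nm,pix2w(T,*c2(x,y),.05).round(4))
```

```text
[ 0.52992493 -0.32060494  1.54029293] 88.25228409677149
[[ 0.75  0.08]
 [ 0.32  1.17]
 [-1.08  0.01]
 [-0.33  1.05]
 [-0.71  0.17]
 [-0.74 -0.85]
 [-0.72 -0.56]
 [ 0.7   1.8 ]
 [-0.08  0.62]]
fl [101. 520.] [356. 598.]
fl53 [109. 518.] [361. 558.]
fr [122. 125.] [ 98. 399.]
rr [656. 161.] [391. 226.]
jar [322. 417.] [404. 344.]
rIn0 [0.6078 0.2287 0.05  ]
rInM [0.6148 0.1433 0.05  ]
rflare [0.6357 0.102  0.05  ]
lIn0 [0.4793 0.2168 0.05  ]
lInM [0.4871 0.133  0.05  ]
lflare [0.4712 0.0901 0.05  ]
rOut [0.623  0.1457 0.05  ]
rOut0 [0.6144 0.2291 0.05  ]
```

Run:
```python
from h import *
T=dict(np.load('pics/top0.npz'));S=dict(np.load('pics/side0.npz'))
p=[.5299,-.3206,1.5403]
def P(p,X):
    c,s=np.cos(p[2]),np.sin(p[2]);return [p[0]+c*X[0]-s*X[1],p[1]+s*X[0]+c*X[1],X[2]]
for z in(.069,.083,.108):
  for n,x,y in(('rr',.045,-.058),('rl',.045,-.005),('fr',.143,-.058)):
    X=(x,y,z);print(z,n,((w2pix(T,P(p,X))-[280,155])*8).round(),((w2pix(S,P(p,X))-[255,140])*8).round())
s=r.sense()
# candidate IK for grasp: jaw (tool y) along caddy x
for yaw in (-2,178,):
  for g in [(.5299,-.3206),(.57,-.1),(.553,.12)]:
    print(yaw,r.inverse_kinematics([g[0],g[1],.28],[180,0,yaw]))
```

```text
0.069 rr [458. 140.] [285. 244.]
0.069 rl [455. 314.] [397. 306.]
0.069 fr [136. 123.] [107. 364.]
0.083 rr [470. 132.] [287. 213.]
0.083 rl [467. 309.] [401. 275.]
0.083 fr [142. 115.] [108. 333.]
0.108 rr [491. 118.] [292. 158.]
0.108 rl [488. 300.] [408. 219.]
0.108 fr [155. 100.] [111. 276.]
-2 [-3.43217413e+01  8.79371009e+00  7.92804284e+01 -2.54444375e-14
  9.19258615e+01  5.76782587e+01]
-2 [-1.33187978e+01  2.58972833e+00  8.58927506e+01 -2.54444375e-14
  9.15175211e+01  7.86812022e+01]
-2 [ 8.79860407e+00  6.19731362e-01  8.78993970e+01 -2.54444375e-14
  9.14808716e+01  1.00798604e+02]
178 [ -34.32174129    8.79371009   79.28042844    0.           91.92586147
 -122.32174129]
178 [ -13.31879775    2.58972833   85.89275057    0.           91.51752109
 -101.31879775]
178 [  8.79860407   0.61973136  87.899397     0.          91.48087164
 -79.20139593]
```

Fitted poses: caddy (0.530, -0.321), yaw 88.25°; bay mouth (0.551, 0.138), yaw about 94.8°. Next I move above the bar and grasp it.

Run:
```python
from h import *
r.reach([.5300,-.3206,.40],[180,0,-1.75])
r.servo_line([.5300,-.3206,.279],speed=.12)
s=r.sense();print(s['clock'],s['tcp_pos'],s['contact_force'])
snap('side','side1');snap('top','top1');crop('side1',255,100,120,120,5,'c4');crop('top1',260,135,140,110,5,'c5')
```

```text
2.6 [ 0.53017788 -0.32075756  0.28026129] [-1.26253221 -0.41398396 -0.42852459]
```

View pics/c4.png

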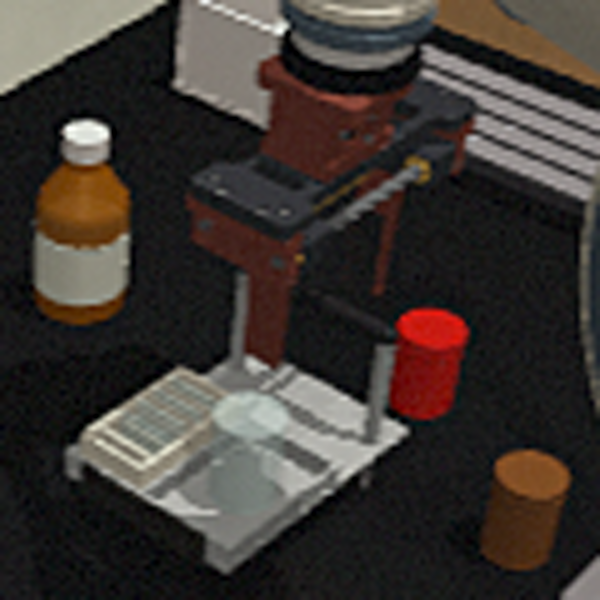

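View pics/c5.png

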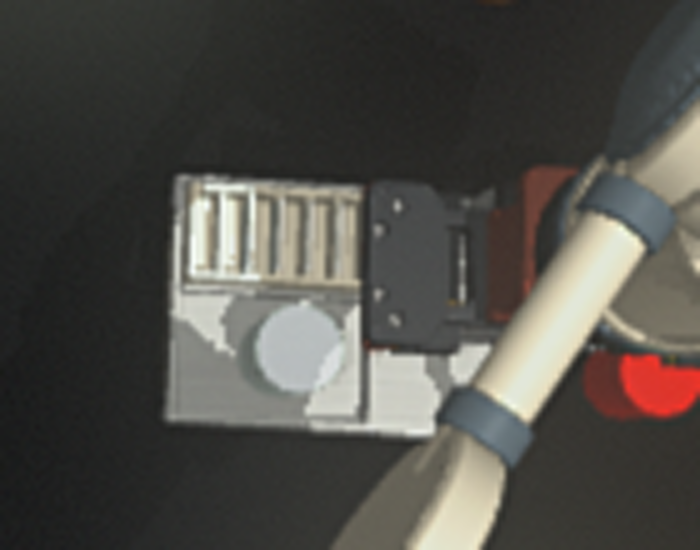

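Side view: the fingers straddle the bar around (330,300) in the crop and nothing is touched. I'll grip and drive the first part of a cubic path in the bay frame.

```bash
cat >> h.py <<'E'
B=np.array([.551,.138]);TH=np.radians(94.8)
def bay(x,y): c,s=np.cos(TH),np.sin(TH); return np.array([B[0]+c*x-s*y,B[1]+s*x+c*y])
def tobay(p): c,s=np.cos(TH),np.sin(TH); d=np.array(p[:2])-B; return np.array([c*d[0]+s*d[1],-s*d[0]+c*d[1]])
E
python3 - <<'E'
from h import *
r.grab(20); s=r.sense(); print(s['clock'],s['tcp_pos'],s['contact_force'],s['opening'])
z=s['tcp_pos'][2]
from scipy.interpolate import CubicHermiteSpline
x0,y0=tobay(s['tcp_pos']); h0=np.radians(88.25)-TH; x1=-.17
f=CubicHermiteSpline([x0,x1],[y0,0],[np.tan(h0),0]); print(x0,y0)
np.save('path.npy',[x0,y0,h0,x1,z])
for x in np.arange(x0+.02,x0+.105,.02):
    p=bay(x,f(x)); hd=np.degrees(TH+np.arctan(f.derivative()(x)))
    r.servo_line([*p,z],[180,0,hd-90],speed=.05)
    s=r.sense();print(s['clock'],s['tcp_pos'].round(4),p.round(4),round(hd,1),s['contact_force'].round(1),s['torque'].round(2))
snap('side','side2');snap('top','top2');crop('side2',200,120,120,120,6,'c6');crop('top2',210,130,140,110,5,'c7')
E
```

```text
3.8583 [ 0.53001063 -0.32059353  0.27902807] [-0.04663454 -0.33061839 -0.01868641] 0.01107989848898628
-0.4552288327187616 0.0592898772556736
4.4083 [ 0.5312 -0.3     0.2789] [ 0.5311 -0.3004] 85.4 [0.3 2.5 0. ] [0.36 0.11 0.03]
4.9667 [ 0.5333 -0.2797  0.279 ] [ 0.5332 -0.2802] 83.1 [-0.8  1.2 -0. ] [ 0.31  0.09 -0.01]
5.525 [ 0.5362 -0.2591  0.2789] [ 0.536  -0.2599] 81.3 [-0.   2.2  0.6] [ 0.46 -0.01  0.01]
6.0917 [ 0.5396 -0.2388  0.2789] [ 0.5394 -0.2395] 80.0 [-0.2  1.6  0.7] [ 0.37  0.01 -0.01]
6.6583 [ 0.5434 -0.2184  0.2789] [ 0.5432 -0.2191] 79.2 [1.  1.5 0.5] [ 0.34 -0.09  0.  ]
```

View pics/c6.png

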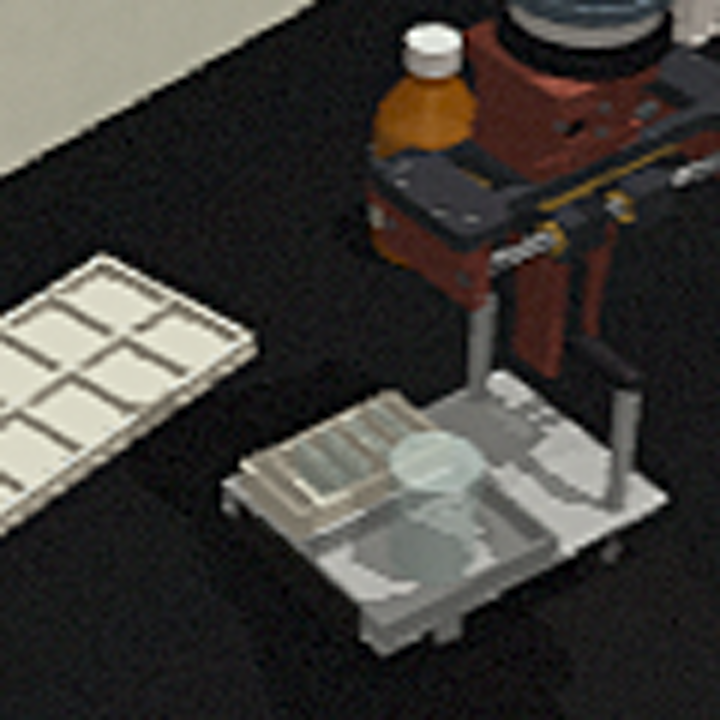

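View pics/c7.png

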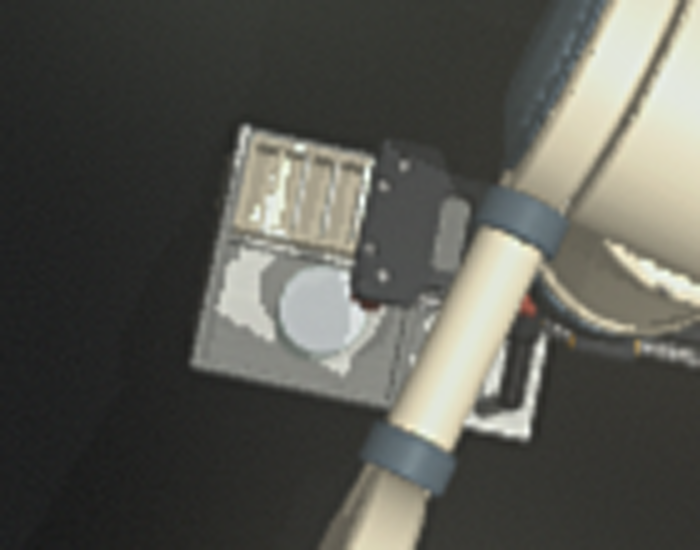

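The trolley follows with its heading about 79°, the jar is standing, and the left castor wheel shows trailing at (447,625) of the side crop. I'll go on to rear x = -0.21.

Run:
```python
from h import *
from scipy.interpolate import CubicHermiteSpline
x0,y0,h0,x1,z=np.load('path.npy')
f=CubicHermiteSpline([x0,x1],[y0,0],[np.tan(h0),0])
for x in np.arange(x0+.12,-.205,.0165):
    p=bay(x,f(x)); hd=np.degrees(TH+np.arctan(f.derivative()(x)))
    r.servo_line([*p,z],[180,0,hd-90],speed=.05)
    s=r.sense();print(s['clock'],round(x,4),s['tcp_pos'].round(4),p.round(4),round(hd,1),s['contact_force'].round(1),s['torque'].round(2))
snap('side','side3');snap('top','top3');crop('side3',120,150,180,150,4.4,'c8');crop('top3',70,130,200,120,4,'c9')
```

```text
7.325 -0.3352 [ 0.5473 -0.198   0.2789] [ 0.5472 -0.1987] 78.8 [1.1 1.9 0.1] [ 0.3  -0.16 -0.06]
7.8167 -0.3187 [ 0.5507 -0.1812  0.2789] [ 0.5505 -0.1819] 78.9 [ 1.6  2.2 -0.5] [ 0.37 -0.21  0.  ]
8.3083 -0.3022 [ 0.5539 -0.1643  0.2789] [ 0.5537 -0.1651] 79.3 [0.7 1.3 0.2] [ 0.31 -0.21 -0.12]
8.8 -0.2857 [ 0.557  -0.1475  0.279 ] [ 0.5568 -0.1482] 80.0 [1.3 1.  1.4] [ 0.25 -0.22 -0.08]
9.2917 -0.2692 [ 0.5597 -0.1307  0.2789] [ 0.5596 -0.1315] 81.0 [1.9 1.8 0.2] [ 0.31 -0.21 -0.05]
9.7833 -0.2527 [ 0.5622 -0.1139  0.279 ] [ 0.5621 -0.1147] 82.4 [0.7 1.7 1.2] [ 0.29 -0.26 -0.04]
10.2667 -0.2362 [ 0.5641 -0.0972  0.2789] [ 0.564 -0.098] 84.2 [2.  1.3 0.2] [ 0.3  -0.22 -0.04]
10.75 -0.2197 [ 0.5655 -0.0805  0.2789] [ 0.5654 -0.0813] 86.3 [1.7 1.5 0.9] [ 0.36 -0.35 -0.03]
```

View pics/c8.png

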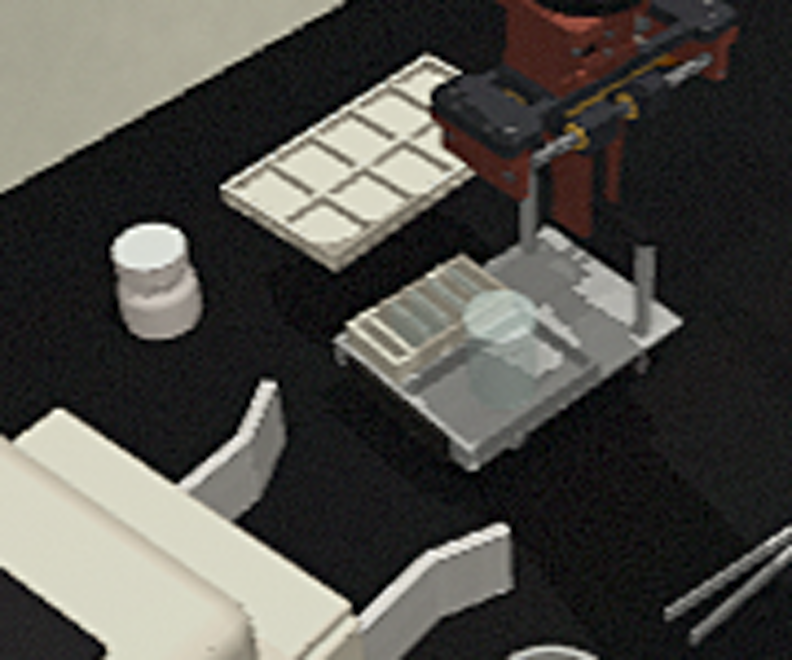

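View pics/c9.png

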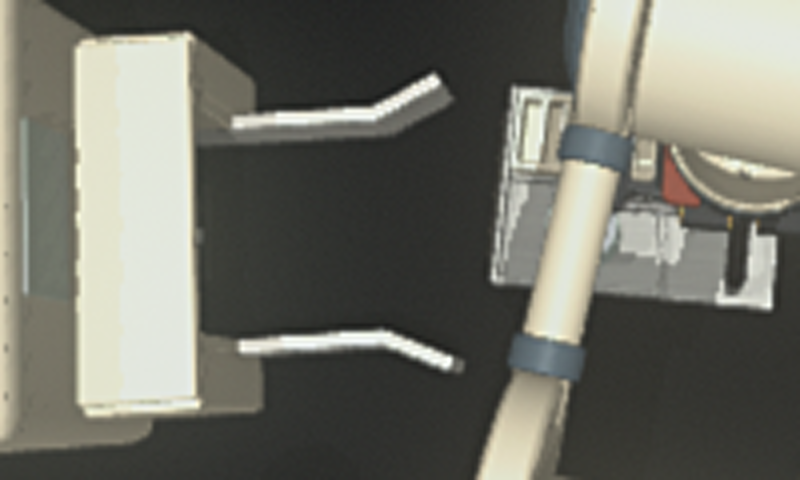

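Run:
```python
from h import *
T=dict(np.load('pics/top3.npz'));S=dict(np.load('pics/side3.npz'))
p=[.5655,-.0805,np.radians(86.3)]
def P(p,X):
    c,s=np.cos(p[2]),np.sin(p[2]);return [p[0]+c*X[0]-s*X[1],p[1]+s*X[0]+c*X[1],X[2]]
for n,X in dict(fl34=(.145,.06,.034),fl53=(.145,.06,.053),fr53=(.145,-.06,.053),rl=(-.025,.06,.039),barl=(0,.055,.115),post=(0,.05,.039)).items():
    print(n,((w2pix(T,P(p,X))-[70,130]+.5)*4).round(),((w2pix(S,P(p,X))-[120,150]+.5)*4.4).round())
# undistorted bay check with side view: predict cheeks corners
for n,(x,y) in dict(lm=(0,.064),rm=(0,-.064)).items():
    q=[*bay(x,y),.05];print(n,((w2pix(T,q)-[70,130]+.5)*4).round(),((w2pix(S,q)-[120,150]+.5)*4.4).round())
a=pix2w(T,70+512/4-.4,130+90/4-.4,.053);b=pix2w(T,70+492/4-.4,130+281/4-.4,.053)
d=a-b;print(a,b,np.linalg.norm(d),np.degrees(np.arctan2(d[1],d[0]))+90,tobay(a),tobay(b))
```

```text
fl34 [499. 289.] [470. 475.]
fl53 [494. 286.] [469. 452.]
fr53 [515.  90.] [333. 340.]
rl [776. 311.] [681. 319.]
barl [739. 289.] [650. 241.]
post [737. 292.] [640. 331.]
lm [384. 331.] [419. 552.]
rm [377. 120.] [244. 440.]
[0.63474365 0.06193994 0.053     ] [0.51774501 0.06940872 0.053     ] 0.11723679789675744 86.34739180235655 [-0.0828008  -0.07708541] [-0.06556801  0.03887793]
```

Predicted and observed corners agree to about 1 px, so the trolley is on the planned path. I'll finish the curve and look again with the nose at the mouth.

Run:
```python
from h import *
from scipy.interpolate import CubicHermiteSpline
x0,y0,h0,x1,z=np.load('path.npy')
f=CubicHermiteSpline([x0,x1],[y0,0],[np.tan(h0),0])
for x in [-.203,-.187,-.17,-.155]:
    y,sl=(f(x),f.derivative()(x)) if x<=x1 else (0,0)
    p=bay(x,y); hd=np.degrees(TH+np.arctan(sl))
    r.servo_line([*p,z],[180,0,hd-90],speed=.04)
    s=r.sense();print(s['clock'],round(x,4),s['tcp_pos'].round(4),p.round(4),round(hd,1),s['contact_force'].round(1),s['torque'].round(2))
snap('side','side4');snap('top','top4');crop('side4',120,170,130,120,6,'c10');crop('top4',110,140,120,90,6,'c11')
```

```text
11.425 -0.203 [ 0.5662 -0.064   0.279 ] [ 0.5662 -0.0644] 88.8 [ 0.4 -0.4  0.4] [ 0.16 -0.21 -0.05]
11.975 -0.187 [ 0.5662 -0.0477  0.279 ] [ 0.5662 -0.0484] 91.5 [2.1 1.6 1. ] [ 0.24 -0.26 -0.05]
12.55 -0.17 [ 0.5652 -0.0308  0.2789] [ 0.5652 -0.0314] 94.8 [1.2 1.3 0.6] [ 0.18 -0.21 -0.07]
13.075 -0.155 [ 0.5638 -0.0159  0.279 ] [ 0.564  -0.0165] 94.8 [-1.1  0.7  1.5] [0.08 0.2  0.07]
```

View pics/c10.png

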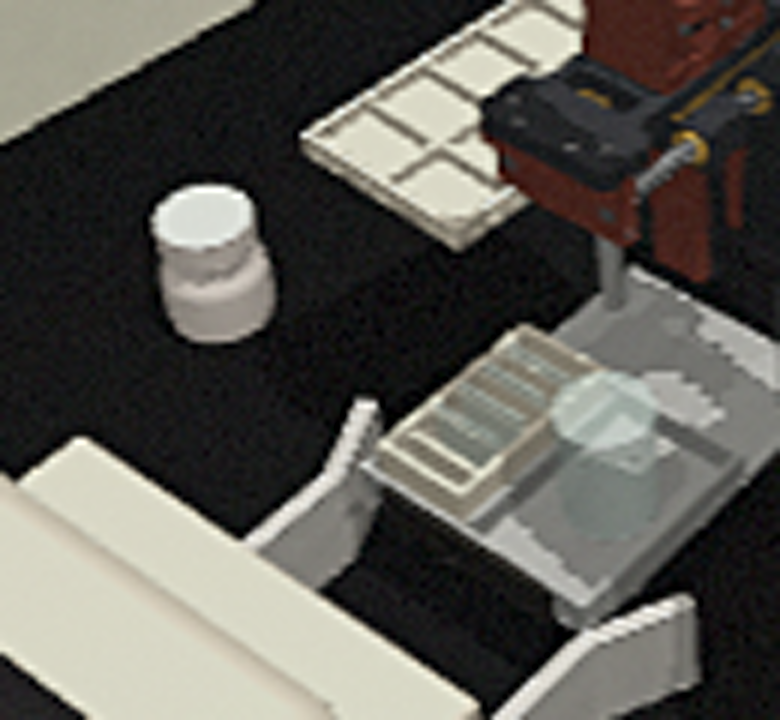

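View pics/c11.png

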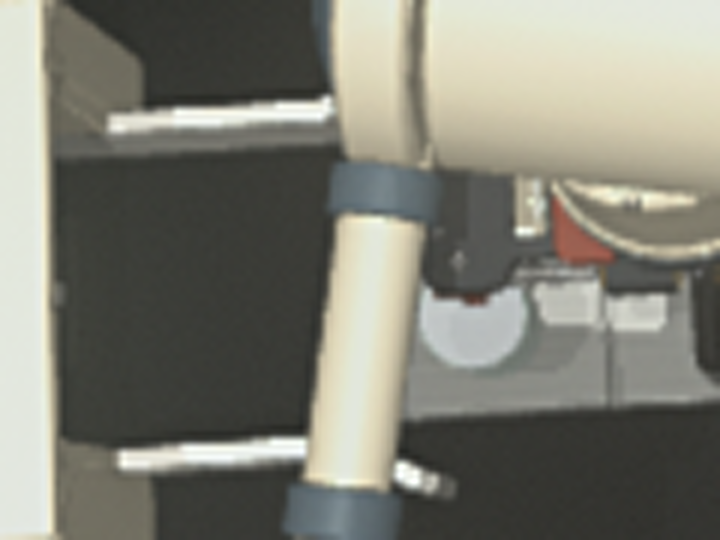

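```bash
python3 - <<'E'
from h import *
T=dict(np.load('pics/top4.npz'));S=dict(np.load('pics/side4.npz'))
p=[.5638,-.0159,np.radians(94.8)]
def P(p,X):
    c,s=np.cos(p[2]),np.sin(p[2]);return [p[0]+c*X[0]-s*X[1],p[1]+s*X[0]+c*X[1],X[2]]
tt=lambda q:((w2pix(T,q)-[110,140]+.5)*6).round();ss=lambda q:((w2pix(S,q)-[120,170]+.5)*6).round()
for n,X in dict(fl34=(.145,.06,.034),fl53=(.145,.06,.053),fr53=(.145,-.06,.053),m34=(.05,.06,.034),m53=(.05,.06,.053),rl=(-.025,.06,.039),rackrr=(.045,-.058,.066)).items():
    print(n,tt(P(p,X)),ss(P(p,X)))
for x in(-.038,0,.08):
  for y in (.064,-.064):
    q=[*bay(x,y),.05];print(x,y,tt(q),ss(q))
E
python3 -c "
from h import *
crop('side4',170,230,80,60,10,'c12');crop('top4',170,180,70,50,10,'c13')"
```

```text
fl34 [368. 428.] [582. 639.]
fl53 [358. 424.] [580. 608.]
fr53 [348. 128.] [356. 465.]
m34 [603. 412.] [734. 492.]
m53 [599. 409.] [734. 461.]
rl [787. 399.] [842. 380.]
rackrr [594. 112.] [524. 308.]
-0.038 0.064 [433. 430.] [636. 571.]
-0.038 -0.064 [420. 115.] [399. 425.]
0 0.064 [336. 436.] [571. 633.]
0 -0.064 [325. 121.] [333. 480.]
0.08 0.064 [132. 450.] [425. 774.]
0.08 -0.064 [125. 132.] [183. 604.]
```

View pics/c12.png

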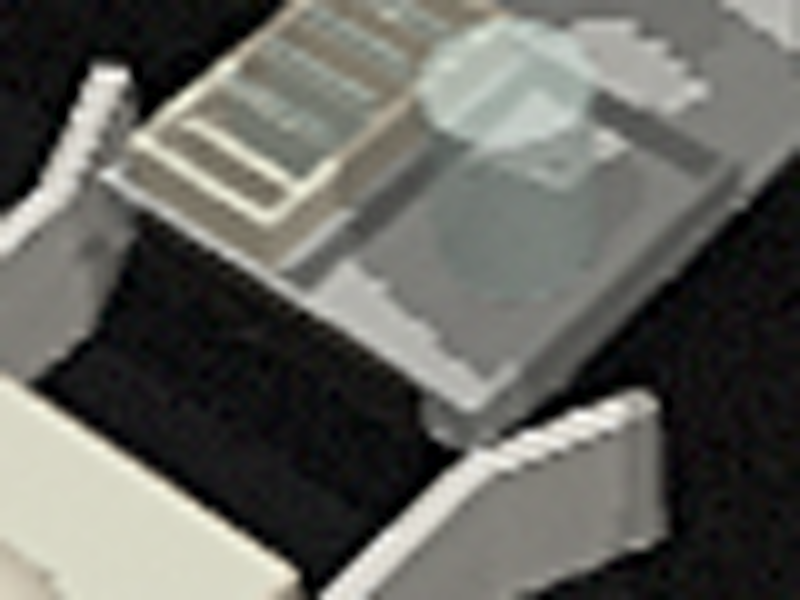

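View pics/c13.png

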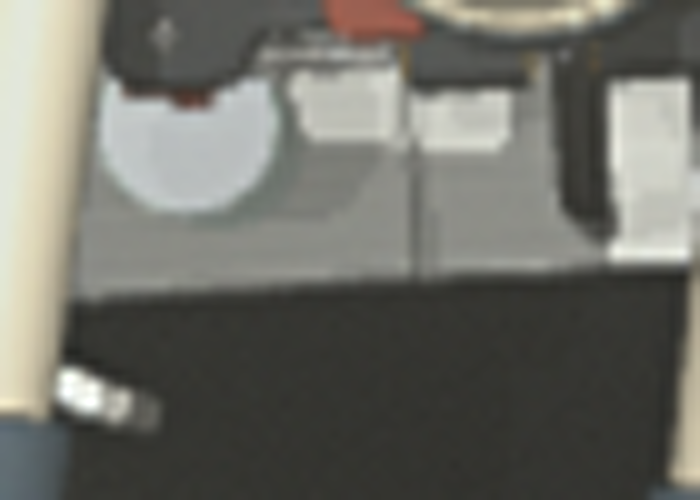

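Comparing edges, the trolley's front sits about 1.2 mm right of the bay centreline and is turned about 0.5° clockwise. I'll correct that while entering slowly.

Run:
```python
from h import *
z=np.load('path.npy')[4]
for x in [-.145,-.135,-.125,-.115]:
    p=bay(x,.0003); hd=95.3
    r.servo_line([*p,z],[180,0,hd-90],speed=.025)
    s=r.sense();print(s['clock'],round(x,4),s['tcp_pos'].round(4),p.round(4),s['contact_force'].round(1),s['torque'].round(2))
    if np.linalg.norm(s['contact_force'])>7: print('STOP');break
snap('side','side5');snap('top','top5');crop('side5',140,210,100,80,8,'c14');crop('top5',90,140,130,90,6,'c15')
```

```text
13.725 -0.145 [ 0.5628 -0.0063  0.279 ] [ 0.5628 -0.0065] [-0.4 -0.9  0.9] [-0.2   0.04  0.04]
14.275 -0.135 [0.562  0.0039 0.279 ] [0.562  0.0034] [-0.3 -0.8  2.3] [-0.    0.07  0.06]
14.825 -0.125 [0.5611 0.0138 0.2789] [0.5612 0.0134] [-0.5 -0.1  1.2] [-0.08  0.17  0.02]
15.375 -0.115 [0.5603 0.0238 0.2789] [0.5603 0.0234] [-0.7 -0.1  1.4] [-0.1   0.14 -0.01]
```

View pics/c14.png

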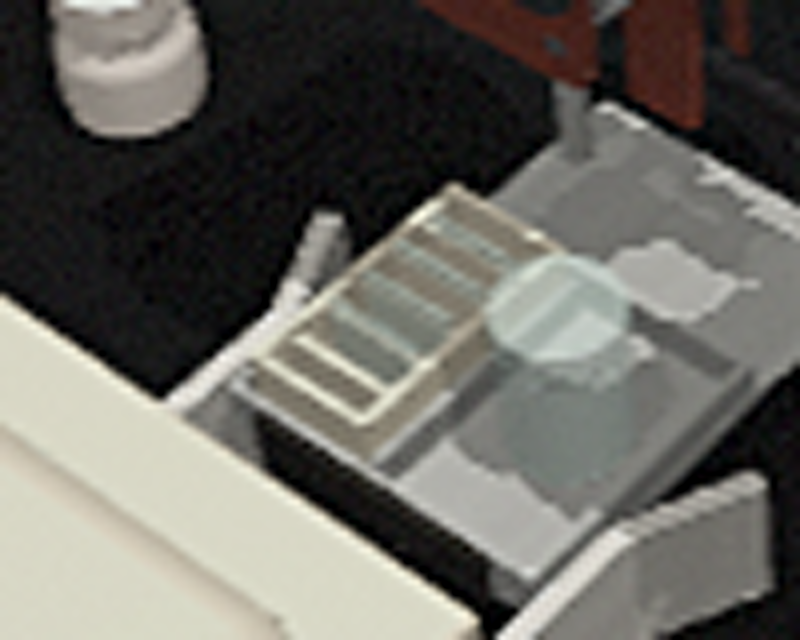

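View pics/c15.png

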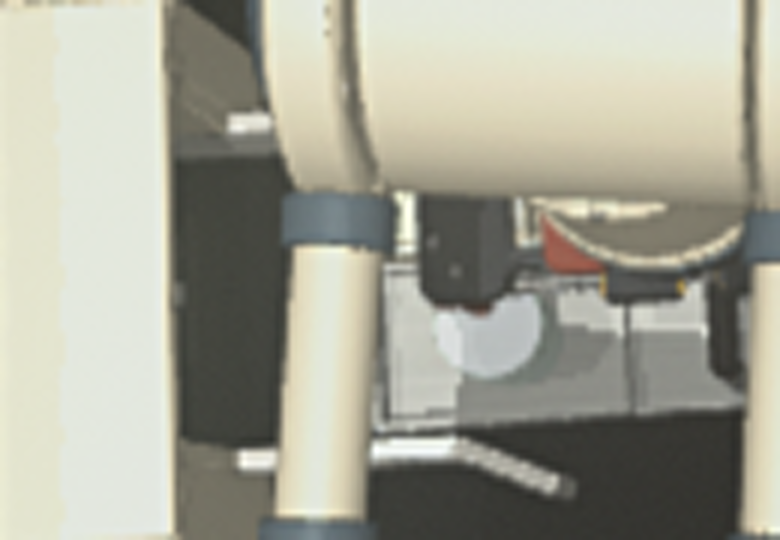

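Nose is in; the left gap is about 4 mm (deck edge v≈430 against cheek v≈440 in the crop) and there's no side force. I'll go on to just short of the earliest pad position.

Run:
```python
from h import *
z=np.load('path.npy')[4]
u=np.array([np.cos(TH),np.sin(TH),0]);l=np.array([-u[1],u[0],0])
for x in list(np.arange(-.105,-.07,.01))+list(np.arange(-.071,-.05,.002)):
    p=bay(x,.0003); hd=95.3-.5*min(1,max(0,(x+.115)/.03))
    r.servo_line([*p,z],[180,0,hd-90],speed=.02)
    s=r.sense();F=s['contact_force'];print(s['clock'],round(x,4),tobay(s['tcp_pos']).round(4),(F@u).round(2),(F@l).round(2),F[2].round(1),s['torque'].round(2))
    if F@u<-6 or F@u>6 or abs(F@l)>6: print('STOP');break
```

```text
16.125 -0.105 [-0.1048  0.0003] -1.93 1.17 0.7 [-0.19  0.11  0.05]
16.775 -0.095 [-0.0947  0.0003] -0.06 1.75 1.6 [-0.15  0.14  0.08]
17.425 -0.085 [-0.0847  0.0003] -1.47 1.18 0.9 [-0.16  0.09  0.05]
18.075 -0.075 [-0.0747  0.0003] -0.94 0.07 1.1 [-0.18  0.    0.08]
18.425 -0.071 [-0.0708  0.0003] -1.42 0.51 2.0 [-0.2   0.02  0.05]
18.675 -0.069 [-0.0689  0.0003] -2.58 1.0 1.0 [-0.23  0.03  0.03]
18.925 -0.067 [-0.0668  0.0003] -1.7 0.74 1.3 [-0.22  0.09  0.03]
19.175 -0.065 [-0.0648  0.0003] -2.0 0.27 1.6 [-0.31 -0.    0.01]
19.425 -0.063 [-0.0628  0.0003] -1.38 0.19 0.5 [-0.28  0.05  0.06]
19.675 -0.061 [-0.0608  0.0003] -2.44 -0.12 0.9 [-0.22  0.02  0.02]
19.925 -0.059 [-0.0588  0.0003] -1.41 -0.3 1.4 [-0.25  0.01  0.03]
20.175 -0.057 [-0.0568  0.0003] -1.53 1.54 0.8 [-0.3   0.04  0.01]
20.425 -0.055 [-0.0548  0.0003] -1.68 0.48 1.8 [-0.24  0.04  0.04]
20.675 -0.053 [-0.0528  0.0003] -2.55 -0.02 1.3 [-0.32  0.05 -0.03]
20.925 -0.051 [-0.0509  0.0003] -1.82 0.38 2.4 [-0.33 -0.02  0.04]
```

```bash
cat > press.py <<'E'
from h import *
import sys
z=np.load('path.npy')[4]
u=np.array([np.cos(TH),np.sin(TH),0]);l=np.array([-u[1],u[0],0])
def meas(n=4):
    a=[]
    for i in range(n):
        if i: r.wait(.015)
        s=r.sense();F=s['contact_force'];t=s['torque']
        a.append([F@u,t[0]/.163,F@l,F[2]])
    return s,np.mean(a,0)
def press(x,end,st,lim,y=.0003):
    while x<end:
        x+=st;p=bay(x,y)
        r.servo_line([*p,z],[180,0,4.8],speed=.015)
        s,m=meas();print(round(s['clock'],2),round(x,4),tobay(s['tcp_pos']).round(4),m.round(2),round(s['opening'],5))
        if m[0]<lim or m[1]<lim or abs(m[2])>5: print('STOP');break
E
python3 - <<'E'
from press import *
press(-.051,-.030,.0007,-4.2)
E
```

```text
21.23 -0.0503 [-0.0503  0.0003] [-3.15 -2.99  0.44  1.7 ] 0.01141
21.52 -0.0496 [-0.0496  0.0003] [-2.98 -3.19  0.09  2.15] 0.01151
21.82 -0.0489 [-0.0489  0.0003] [-3.21 -3.2   0.28  1.19] 0.01129
22.12 -0.0482 [-0.0482  0.0003] [-3.47 -3.25  0.26  1.7 ] 0.01137
22.43 -0.0475 [-0.0474  0.0003] [-3.05 -3.39  0.48  1.35] 0.01175
22.73 -0.0468 [-0.0468  0.0003] [-3.43 -3.66  0.48  1.89] 0.01152
23.02 -0.0461 [-0.0461  0.0003] [-4.02 -3.52  0.05  1.19] 0.01109
23.32 -0.0454 [-0.0454  0.0003] [-3.97 -3.49 -0.21  1.89] 0.01171
23.62 -0.0447 [-0.0447  0.0003] [-3.69 -3.84 -0.18  1.44] 0.01159
23.93 -0.044 [-0.044   0.0003] [-3.09 -3.88  0.09  2.18] 0.01109
24.23 -0.0433 [-0.0433  0.0003] [-4.1  -4.06 -0.31  1.74] 0.01134
24.52 -0.0426 [-0.0426  0.0003] [-4.57 -4.7   0.23  2.19] 0.01149
STOP
```

Force climbs about 0.15 N/mm, which matches the pad spring, and the last step was larger. I'll continue in finer steps to confirm the hard end.

Run:
```python
from press import *
press(-.0426,-.037,.0004,-7)
```

```text
24.82 -0.0422 [-0.0425  0.0003] [-5.51 -5.87 -0.12  2.59] 0.01136
25.12 -0.0418 [-0.0423  0.0002] [-6.75 -6.87  0.06  2.14] 0.01177
25.43 -0.0414 [-0.0422  0.0002] [-7.8  -7.97 -0.09  1.87] 0.01115
STOP
```

Hard end reached: force rises about 1 N per 0.4 mm with the TCP stalled, and side force is ≈0. Next I release, check and retreat.

```bash
python3 - <<'E'
from press import *
snap('side','side6')
p=bay(-.0420,.0003); r.servo_line([*p,z],[180,0,4.8],speed=.01); print(meas())
r.let_go(); s,m=meas(); print(s['clock'],s['opening'],m,tobay(s['tcp_pos']))
snap('side','side7')
r.servo_line([*s['tcp_pos'][:2],.42],speed=.15)
r.servo_line([.40,-.2,.42],speed=.2)
s,m=meas();print(s['clock'],m)
snap('side','side8');snap('top','top8')
for i in (6,7,8): crop(f'side{i}',120,190,120,100,6,f'd{i}')
crop('top8',90,140,160,90,5,'d9')
E
python3 -c "
import cv2
a=[cv2.imread('pics/side%d.png'%i)[170:290,120:250] for i in(6,8)]
cv2.imwrite('pics/e.png',cv2.resize(cv2.hconcat(a),None,fx=3,fy=3,interpolation=2))"
```

```text
({'clock': 25.775, 'joints': array([ 6.34877577e+00,  1.20518071e-01,  8.84943310e+01, -5.20272822e-02,
        9.13695284e+01,  9.15741903e+01]), 'joint_vel': array([-0.03457768,  0.04558219, -0.04098858,  0.02793087, -0.03672496,
        0.00927686]), 'joint_torque': array([ 3.45195338e+00, -3.93974984e+01, -3.92188168e+01,  2.09576726e+00,
       -4.15984643e-03,  4.27649834e-02]), 'tcp_pos': array([0.55432197, 0.09573236, 0.27908424]), 'orientation': array([ 1.79948437e+02, -1.70460842e-02,  4.77334254e+00]), 'contact_force': array([ 1.33082878, -5.88109019,  2.79712552]), 'torque': array([-0.97736801, -0.14532197, -0.00503651]), 'opening': 0.011391893648745453}, array([-6.40108141, -6.27224648, -0.75000394,  1.78442045]))
27.0583 0.08778211630447248 [ 0.2635161   0.03941018 -0.3679054  -0.15218579] [-0.04200536  0.00030105]
30.0667 [-0.14478023 -0.04338272  0.16312173  0.5206148 ]
```

View pics/d8.png

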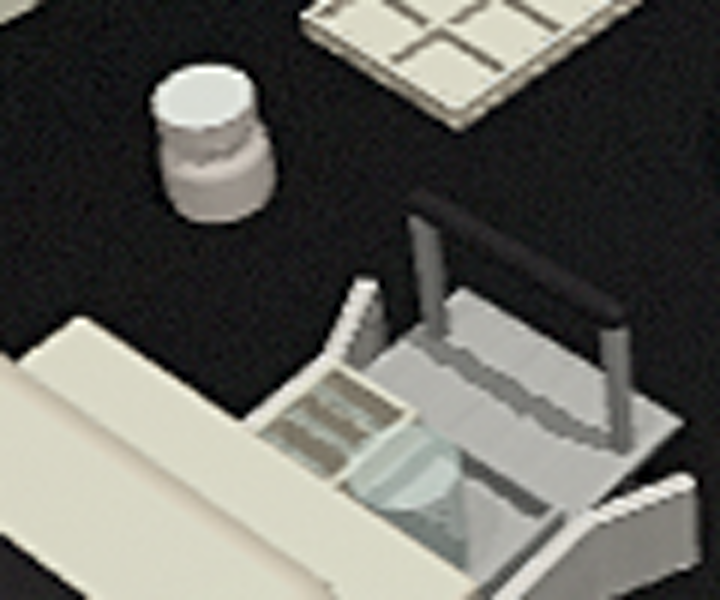

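View pics/d9.png

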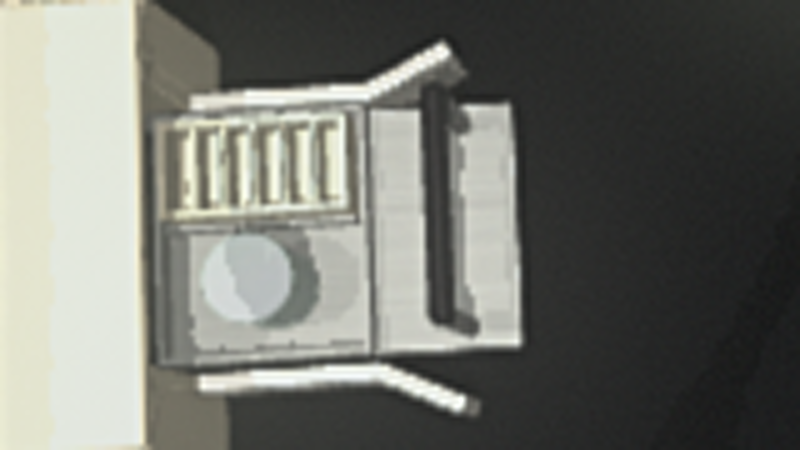

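View pics/d6.png

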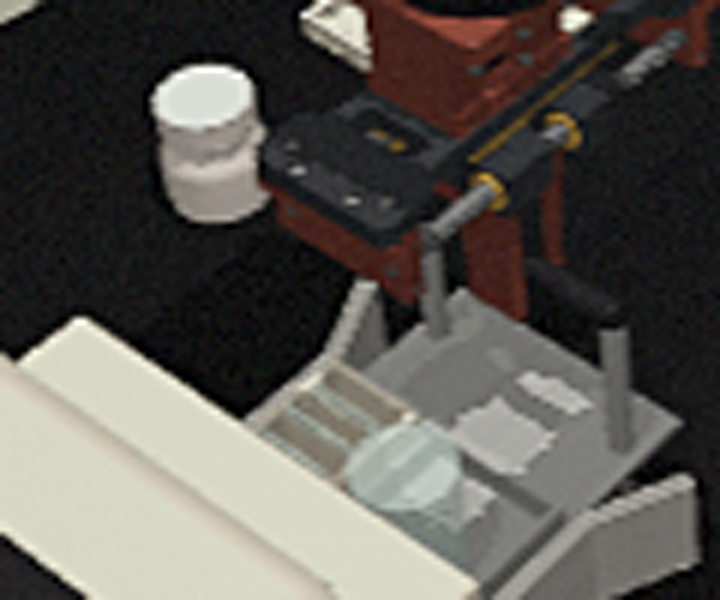

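After release the trolley hasn't moved: the rear-left deck corner is at (683,422) in the side crop both before and after. It stands square between the cheeks with the jar upright and the arm clear, so I'm handing in.

```bash
python3 -c "
from station import r
r.hand_in();print(r.sense()['clock'])"
```

```text
the job is handed in; nothing more can be done
the job is handed in; nothing more can be done
```

The trolley is in the scanner bay, pressed against what I judge to be the pad's hard end, and let go. I handed in with the clock at about 30 s; no verdict was reported.

**What I did:** I gripped the push bar and rolled the trolley about 0.3 m along a gentle curve, which gave the castors room to swing round before the bay. I corrected it by about 1 mm and 0.5° at the mouth, then rolled it straight in. From there I pressed forward in small steps, feeling for the pad.

**Last checks:**
- **Pad:** the force rose about 0.15 N per mm, which matches the pad's spring. It then turned stiff, about 1 N per 0.4 mm, with the nose roughly 107 mm into the bay. The highest push I read was about 8 N, with almost no side force. I could not see the pad, so its travel is judged from force and position only.
- **After letting go:** the pictures show the trolley did not shift. It stands square between the cheeks with the jar upright, and the arm is well clear.
- **Castors:** I saw only the left castor trailing, early in the run. The right one was hidden, so I assume both are straight from the last 110 mm or so of straight rolling.
- **Disagreement:** the two cameras differed by a few millimetres on where the left cheek is. No side contact showed up on the way in.

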